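# Clear the sample pile onto its stations

### The job

Take the pile on the lab bench apart and put each thing on its own station: stand the vial in the hole of the vial stand, put the small dish in the middle of the balance pan, the large dish in the middle of the stirrer plate, and lay the slide box flat inside the shallow tray. Keep the vial and the dishes upright all the while, and leave the beaker and the tip rack where they are.

Things in the scene. Friction and masses are not known exactly. Their poses are not given: they have to be found in the camera images.
- slide_box: Blue-grey closed plastic slide box, the bottom of the pile, resting on the bench at the start: 64 (x) x 110 (y) x 30 mm high, with a small steel clasp on one long side; about 0.22 kg. Origin at the centre of its underside, y along its length, z up. The pile is, from the bottom: slide box, large dish, small dish, vial, each resting centred (within 4 mm) on the one below.
- large_dish: Large round foil-wrapped Petri dish with lid (silver foil side and rim, beige top): diameter 60, height 18 mm, about 0.08 kg; rigid, one piece. Lies on the slide box at the start. Origin at the centre of its underside, z up.
- small_dish: Small round foil-wrapped Petri dish with lid, same look as the large one: diameter 40, height 14 mm, 0.04 kg; rigid, one piece. Lies on the large dish at the start. Origin at the centre of its underside, z up.
- vial: Amber glass vial with black cap: diameter 24 mm, height 48 mm with cap, 0.03 kg. Stands on the small dish at the start, on top of the pile. Origin at the centre of its underside, z up.
- vial_stand: Fixed square block of light wood, 76 x 76 x 25 mm high, with one round, dark-floored hole in the middle of its top, 38 mm wide and 15 mm deep (hole floor 10 mm above the bench): place of the vial. Origin on the bench under the centre of the hole.
- balance: Fixed compact balance: low dark grey housing 120 (x) x 110 (y) x 22 mm high, with a round steel pan of diameter 76 mm whose top is 30 mm above the bench, and a display strip on its -x side: place of the small dish. Origin on the bench under the centre of the pan; the housing reaches from x = -75 to +45 mm.
- stirrer: Fixed light grey magnetic stirrer, switched off: housing 110 x 110 x 28 mm high with a round flat dark grey plate of diameter 90 mm whose top is 36 mm above the bench, and a black knob on its -x side: place of the large dish. Origin on the bench under the centre of the plate; the housing reaches from x = -60 to +50 mm, the knob to -68 mm.
- slide_tray: Fixed shallow steel tray, outside 102 (x) x 148 (y) mm, walls 4 mm thick and 9 mm high, floor 3 mm above the bench (inside 94 x 140 mm): place of the slide box, lengthwise (box y along tray y, either way round). Origin on the bench under its centre.
- beaker: Bystander, loose: clear plastic beaker, 84 mm wide at the rim, 110 mm high, standing on the far side of the bench. Origin at the centre of its underside. Not to be moved.
- tip_rack: Bystander, loose: pipette tip rack, magenta base and orange top with rows of holes, 88 x 124 x 46 mm high, on the robot's right. Origin at the centre of its underside. Not to be moved.
There are look-alikes about, which are no part of the job. Of the things that look like the slide_box, take the one that is farthest to the robot's right at the start.

How it is judged (in metres and radians):
At the end, for the whole second after the job is handed in: Vial upright on the hole's floor, within 10 mm of its centre; small dish flat on the balance pan and large dish flat on the stirrer plate, each within 12 mm of the centre; slide box flat on the tray's floor, within its walls (23 mm of the centre); all at rest (horizontal distance between vial and vial_stand below 0.01 m and z of vial in the frame of vial_stand between 0.005 and 0.015 m and angle between each of vial, small_dish, large_dish, slide_box's own z axis and vertical below 0.08 rad and linear speed of each of vial, small_dish, large_dish, slide_box below 0.02 m/s and horizontal distance between small_dish and balance below 0.012 m and z of small_dish in the frame of balance between 0.025 and 0.035 m and horizontal distance between large_dish and stirrer below 0.012 m and z of large_dish in the frame of stirrer between 0.031 and 0.041 m and horizontal distance between slide_box and slide_tray below 0.023 m and z of slide_box in the frame of slide_tray between -0.002 and 0.008 m); the robot touches nothing.
It fails at once if the vial or a dish is tipped more than 35 degrees (angle between any of vial, small_dish, large_dish's own z axis and vertical above 0.61 rad).
It fails at once if the beaker or the tip rack is pushed more than 15 mm away (distance of any of beaker, tip_rack from where it was at the start of the episode above 0.015 m).
It also fails if it takes over 122 s, if anything falls off the work surface, if the arm or the gripper's body presses on something with over 40 N, if the wrist force passes 120 N, or if a joint passes its speed limit or range.

### The arm

A 6-joint arm with a two-finger parallel gripper is mounted at the origin on the work surface. World frame = base frame: x ahead of the robot, y to its left, z up, the work surface at z = 0. Lengths are in mm, angles in rad, forces in N, time in s.
With the tool pointing down it reaches from about 275 to 1000 mm from the base axis. Payload 8.4 kg.
Tool frame: the origin (TCP) lies on the centre line of the jaws, within the pads' length; the fingertips stand 25 mm ahead of it and the grasp point (between the pads) lies 6 mm ahead of it; z points along the fingers, y is the line along which they close (so a half turn about z gives the same grasp; the last joint's range is limited). The gripper opens to 85 mm and grips with 20 to 120 N. Pads are 22 mm wide; open, the fingers measure 114 mm over their backs; the gripper's body (76 mm by 85 mm) begins 54 mm behind the grasp point. The pads swing forward as they close: fully open they stand 13 mm farther back than shut.
Start: joints at [1.19, 0.353, 1.633, -0, 1.155, -0.002], TCP at [231.127, 580.696, 256.281] pointing down, gripper open.
Joint ranges: [-2.63, 2.63], [-0.92, 2.1], [0.06, 2.66], [-1.3, 4.44], [0, 2.69], [-3.02, 3.02]. Speed limits (rad/s): [2.22, 2.22, 2.79, 3.14, 3.14, 3.14].

### API

Orientations are given as [roll, pitch, yaw] about the fixed x, y, z axes, in that order (R = Rz(yaw) Ry(pitch) Rx(roll)).
In Python, from rig import r gives the robot as it stands.
- The arm moves only by the shell command python3 -m jog 'ROWS' [FORCE]. ROWS is JSON, a list of rows, each a list of 3 entries, a list of its own where there are three numbers: the turn, a rotation vector about the tool's x, y, z in rad, then the shift along the tool's x, y, z in m, then the opening, from -1 (shut) to 1 (fully open). In form: [[[rx, ry, rz], [x, y, z], gripper], ...]. A call has 1 to 12 rows; each row shifts and turns the commanded pose from where the row before left it, along the tool's axes as they then stand; what a row does not reach is not made up. A row lasts 1/10 s, in which the tool goes at most 50 mm and 8.59 degrees, less where a joint would pass 70% of its speed; a pose out of reach is approached as far as the arm can. A call with a gripper value outside its range is refused whole. The fingers move at their own pace and stop on an object; FORCE is the grip in N (left out, the last holds). Time passes only in rows, so rows that do not move let the fingers close. It gives the time, the measured TCP pose, the force, the opening and the grip force at its end, in the units of the state.
- r.sense(): the state, without advancing time (a new reading comes with each control period).
- r.grab_frame(name): name is "scene" or "side" or "wrist"; returns the picture (420x560x3 uint8, red, green, blue); there is no depth.
- r.camera_params(name): a dict with "fx", "fy", "cx", "cy" (pixels), "rvec" (rotation vector, rad) and "tvec" (3), from world to camera coordinates, as OpenCV has them; the wrist camera has in their place "hand_eye" (4x4, takes a point from camera to tool coordinates, whose origin is the TCP and whose axes are the flange's). Camera axes: x right, y down, z forward; pixel columns grow to the right and rows downward; lengths in mm; the calibration is good to about 2 mm. A picture is of the moment at which its call begins: read the wrist's pose just before it. camera_params takes no time and is no camera call.
- r.sign_off(): hands the job in; it is judged then, once.
The state is a dict: "clock": time; "qpos": joint angles; "qvel": joint speeds; "joint_efforts": joint torques, N m; "eef_pos": TCP position; "tcp_rot": TCP orientation; "contact_force": force on the tool from outside, world axes, zero at the start; "wrist_torque": the same for the moment, N m; "opening": opening from 0.0 (shut) to 1.0 (fully open); "grasp_force": force on a finger pad.
Only numpy, scipy, OpenCV 4.12 (cv2) and the standard library are available. Lean on these libraries where they do the work, as an engineer would, in place of code of your own. Each camera call takes 0.05 s, during which the arm holds its last target. There are 200 camera calls.

## Working session

There is one attempt and no reset: what is moved stays moved. The work goes in short steps, Python scripts to look and compute and a shell command to move; the robot and the scene stay as the last step left them, time stands still between calls to the robot, and variables do not carry over. Pictures are saved under pics/ and viewed, at most 14 in all, crops included, and the job is handed in when it is done.

```bash
ls; mkdir -p pics
python3 - <<'E'
from rig import r
import cv2,numpy as np
s=r.sense();print({k:np.round(v,3).tolist() for k,v in s.items()})
for n in("scene","side","wrist"):
    p=r.camera_params(n);print(n,{k:np.round(v,4).tolist() for k,v in p.items()})
    im=r.grab_frame(n);cv2.imwrite(f"pics/{n}0.png",im[:,:,::-1])
E
```

```text
pics
{'clock': 0.0, 'qpos': [1.19, 0.354, 1.634, 0.0, 1.155, -0.002], 'qvel': [0.002, 0.001, -0.0, -0.001, -0.001, 0.001], 'joint_efforts': [-0.0, -60.524, -34.206, -0.0, 0.009, -0.0], 'eef_pos': [230.972, 580.28, 255.583], 'tcp_rot': [-3.14, -0.0, 2.763], 'contact_force': [-0.004, 0.127, -0.621], 'wrist_torque': [0.075, -0.005, 0.008], 'grasp_force': 0.0, 'opening': 1.002}
scene {'fx': 383.8556, 'fy': 383.8556, 'cx': 276.1725, 'cy': 210.6157, 'rvec': [1.0482, 2.3081, -1.1462], 'tvec': [357.6994, -147.5341, 1467.3817]}
side {'fx': 478.8503, 'fy': 478.8503, 'cx': 278.3569, 'cy': 209.0317, 'rvec': [0.1682, -2.8578, 1.1592], 'tvec': [475.1083, 124.1756, 1226.153]}
wrist {'fx': 357.1157, 'fy': 357.1157, 'cx': 274.2219, 'cy': 205.0955, 'hand_eye': [[-0.0008, -0.9526, -0.3042, 77.7646], [1.0, -0.0009, 0.0002, 0.1238], [-0.0004, -0.3042, 0.9526, -117.3449], [0.0, 0.0, 0.0, 1.0]]}
```

View pics/scene0.png

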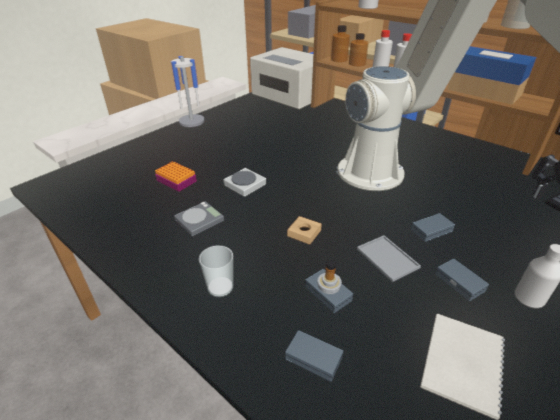

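View pics/side0.png

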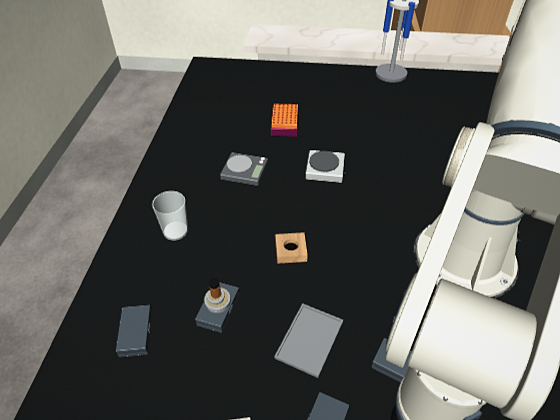

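```bash
cat > h.py <<'E'
from rig import r
import cv2,numpy as np
from scipy.spatial.transform import Rotation as R
def cam(n,s=None):
    """-> K, R_wc (cam->world), C"""
    p=r.camera_params(n);K=np.array([[p['fx'],0,p['cx']],[0,p['fy'],p['cy']],[0,0,1]])
    if n!='wrist':
        Q=R.from_rotvec(p['rvec']).as_matrix();return K,Q.T,-Q.T@np.array(p['tvec'])
    T=np.array(p['hand_eye']);s=s or r.sense();Q=R.from_euler('xyz',s['tcp_rot']).as_matrix()
    return K,Q@T[:3,:3],Q@T[:3,3]+np.array(s['eef_pos'])
def hit(c,uv,z):
    K,Q,C=c;uv=np.atleast_2d(np.array(uv,float));d=(Q@np.linalg.inv(K)@np.c_[uv,np.ones(len(uv))].T).T
    return C+d*((z-C[2])/d[:,2])[:,None]
def proj(c,X):
    K,Q,C=c;p=(K@Q.T@(np.atleast_2d(X)-C).T).T;return p[:,:2]/p[:,2:]
def rel(target,yaw):
    """shift in tool axes (m) and turn needed to go to target TCP, tool down at yaw"""
    s=r.sense();Q=R.from_euler('xyz',s['tcp_rot']);G=R.from_euler('xyz',[np.pi,0,yaw])
    print('now',np.round(s['eef_pos'],1),np.round(s['tcp_rot'],3),'shift',np.round(Q.inv().apply(np.array(target)-s['eef_pos'])/1000,4),'turn',np.round((Q.inv()*G).as_rotvec(),3),'shift after turn',np.round(G.inv().apply(np.array(target)-s['eef_pos'])/1000,4))
E
python3 - <<'E'
from h import *
a,b=cam('scene'),cam('side')
P=dict(pilebox=((329,284),(217,306),30),boxA=((315,350),(134,330),30),boxB=((434,224),None,30),boxC=((462,276),(330,408),30),vialtop=((330,267),(215,283),110),hole=((305,230),(291,246),25),pan=((194,216),(239,163),30),stir=((244,178),(324,161),36),tray=((388,257),(309,340),3),beakerbase=((219,286),(174,231),0),rack=((175,171),(285,115),46))
for k,(p,q,z) in P.items(): print(k,np.round(hit(a,p,z)[0,:2]),np.round(hit(b,q,z)[0,:2]) if q else '')
im=cv2.imread('pics/scene0.png');c=cv2.resize(im[200:400,270:530],None,fx=3,fy=3,interpolation=cv2.INTER_CUBIC)
cv2.imwrite('pics/crop.png',c)
E
```

```text
pilebox [589. 223.] [591. 234.]
boxA [764. 309.] [760. 315.]
boxB [181. 325.] 
boxC [339. 468.] [324. 436.]
vialtop [606. 230.] [589. 226.]
hole [456.  41.] [442.  33.]
pan [ 635. -262.] [ 631. -269.]
stir [ 382. -293.] [ 376. -299.]
tray [374. 279.] [376. 280.]
beakerbase [762.  -7.] [764.  -4.]
rack [ 523. -506.] [ 518. -509.]
```

View pics/crop.png

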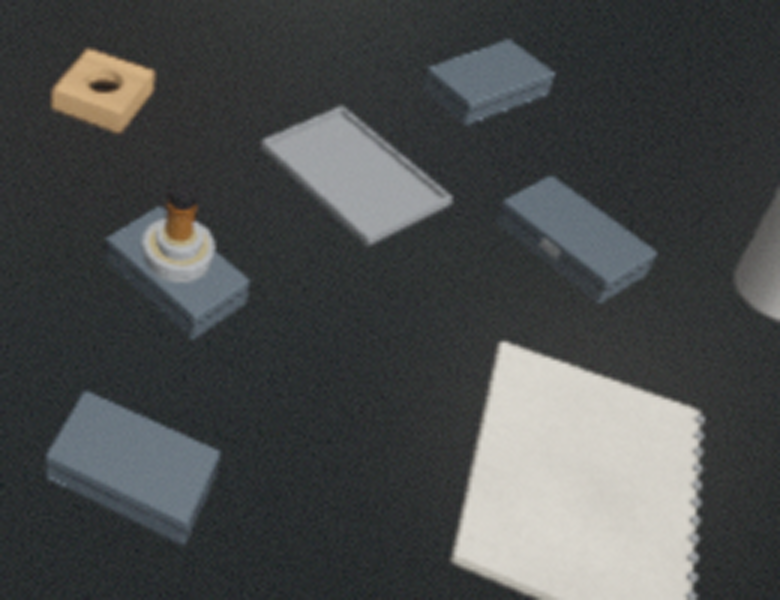

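View pics/wrist0.png

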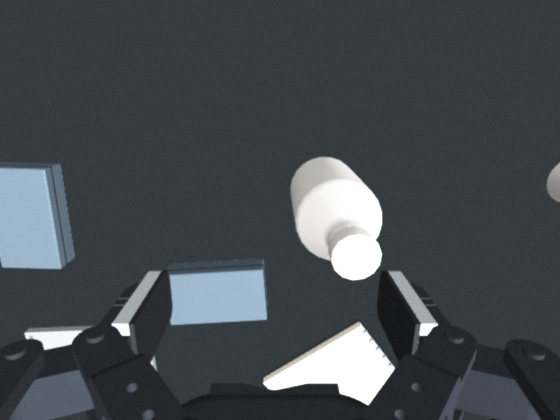

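Four slide-box look-alikes appear in the scene view: the pile's box at (329,284) has y≈228, and the others are at (315,350) y≈310, (434,224) y≈325 and (462,276) y≈460. The pile's box is farthest right and carries the dishes and vial, and the crop confirms it. The first wrist view shows only the bottle, notebook and decoys.

Run:
```python
from h import *
a=cam('scene')
f=lambda L:[(x/3+270,y/3+200) for x,y in L]
for k,L,z in (('box',[(105,237),(162,207),(248,288),(193,317)],30),('tray',[(263,145),(341,107),(452,200),(370,242)],9),('stand',[(52,92),(88,49),(155,70),(121,106)],25)):
    h=hit(a,f(L),z)[:,:2];print(k,np.round(h).tolist(),'mean',np.round(h.mean(0)),'long-edge ang',np.round(np.arctan2(*(h[3]-h[0]+h[2]-h[1])[::-1]),3))
rel([600,230,300],1.94)
```

```text
box [[615.0, 166.0], [554.0, 182.0], [582.0, 290.0], [637.0, 272.0]] mean [597. 227.] long-edge ang 1.342
tray [[405.0, 197.0], [306.0, 226.0], [355.0, 367.0], [451.0, 335.0]] mean [379. 281.] long-edge ang 1.241
stand [[493.0, 3.0], [415.0, -13.0], [397.0, 61.0], [465.0, 68.0]] mean [442.  30.] long-edge ang 1.89
now [231.  580.4 255.7] [-3.141  0.     2.763] shift [-0.4724 -0.1892 -0.0441] turn [-0.001  0.     0.823] shift after turn [-0.4599  0.2177 -0.0443]
```

```bash
python3 -m jog '[[[0,0,0],[-0.040,-0.0135,-0.0037],1],[[0,0,0],[-0.040,-0.0135,-0.0037],1],[[0,0,0],[-0.040,-0.0135,-0.0037],1],[[0,0,0],[-0.040,-0.0135,-0.0037],1],[[0,0,0],[-0.040,-0.0135,-0.0037],1],[[0,0,0],[-0.040,-0.0135,-0.0037],1],[[0,0,0],[-0.040,-0.0135,-0.0037],1],[[0,0,0],[-0.040,-0.0135,-0.0037],1],[[0,0,0],[-0.040,-0.0135,-0.0037],1],[[0,0,0],[-0.040,-0.0135,-0.0037],1],[[0,0,0],[-0.030,-0.010,-0.0037],1]]'; python3 -m jog '[[[0,0,0.145],[0,0,0],1],[[0,0,0.145],[0,0,0],1],[[0,0,0.145],[0,0,0],1],[[0,0,0.145],[0,0,0],1],[[0,0,0.145],[0,0,0],1],[[0,0,0.145],[0,0,0],1],[[0,0,0.145],[0,0,0],1],[[0,0,0.145],[0,0,0],1],[[0,0,0.145],[0,0,0],1],[[0,0,0.145],[0,0,0],1],[[0,0,0],[0,0,0],1],[[0,0,0],[0,0,0],1]]'
python3 - <<'E'
from h import *
s=r.sense();im=r.grab_frame('wrist');np.save('w1.npy',{'s':s},allow_pickle=True)
cv2.imwrite('pics/w1.png',im[:,:,::-1]);rel([606,268,300],1.31)
E
```

```text
clock: 1.25
eef_pos: [578.6, 285.0, 296.9]
tcp_rot: [-3.141, 0.0, 2.762]
contact_force: [-1.4, 0.7, -0.3]
opening: 1.005
grasp_force: 0.0
clock: 2.45
eef_pos: [576.9, 286.9, 296.8]
tcp_rot: [-3.141, 0.0, 1.317]
contact_force: [0.0, -0.6, 0.2]
opening: 1.001
grasp_force: 0.0
now [577.  286.9 296.8] [-3.141  0.     1.317] shift [-0.011   0.0329 -0.0032] turn [-0.     0.     0.007] shift after turn [-0.0108  0.0329 -0.0032]
```

View pics/w1.png

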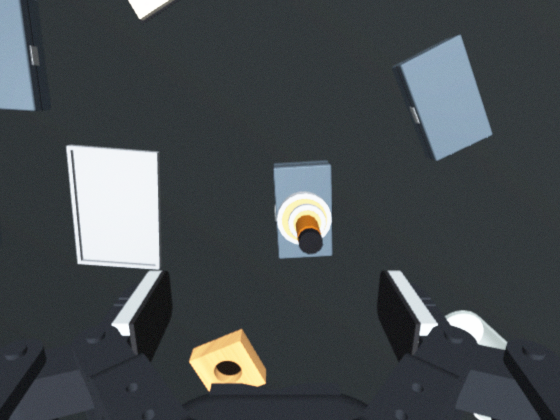

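The wrist view shows the box top at about (275–332, 163–258), the large dish around (304,219) and the vial cap at about (311,241). The tray is at about (67–160, 147–269) and the stand hole at about (229,370).

Run:
```python
from h import *
s=np.load('w1.npy',allow_pickle=True).item()['s'];c=cam('wrist',s)
im=cv2.imread('pics/w1.png');hsv=cv2.cvtColor(im,cv2.COLOR_BGR2HSV)
def rect(uv,z):
    p=hit(c,uv,z)[:,:2].astype(np.float32);return cv2.minAreaRect(p)
tr=[(67,147),(159,152),(160,269),(78,265)]
print('tray',rect(tr,9)); 
p=hit(c,tr,9)[:,:2];print(np.round(p).tolist())
p=hit(c,[(275,165),(330,163),(332,257),(279,258)],30)[:,:2];print('box',np.round(p).tolist(),p.mean(0),cv2.minAreaRect(p.astype(np.float32)))
print('cap',hit(c,(311,240),110))
# bright foil mask
b=im.astype(int);m=((b[:,:,2]>140)&(b[:,:,2]>=b[:,:,0]-5)).astype(np.uint8)*255
roi=np.zeros_like(m);roi[180:255,265:345]=255;m&=roi
pts=cv2.findNonZero(m);print('foil bbox',cv2.boundingRect(pts));(cc,rad)=cv2.minEnclosingCircle(pts);print(cc,rad)
h=hit(c,[cc,(cc[0]+rad,cc[1])],48);print('large',h,np.linalg.norm(h[0]-h[1]))
print('hole',hit(c,(229,369),25))
m=cv2.inRange(hsv,(8,60,120),(25,255,255));m[:320]=0
crop=cv2.resize(im[150:270,260:350],None,fx=5,fy=5,interpolation=cv2.INTER_CUBIC);cv2.imwrite('pics/crop2.png',crop)
```

```text
tray ((379.00640869140625, 277.166748046875), (151.71412658691406, 103.76919555664062), 70.66211700439453)
[[354.0, 363.0], [453.0, 332.0], [403.0, 192.0], [305.0, 223.0]]
box [[578.0, 288.0], [636.0, 275.0], [616.0, 164.0], [555.0, 179.0]] [596.16823094 226.42928771] ((596.8154296875, 226.0316925048828), (113.19409942626953, 62.746368408203125), 77.88935852050781)
cap [[596.46808132 227.22737901 110.        ]]
foil bbox (278, 194, 52, 49)
(303.6044921875, 218.44403076171875) 26.200429916381836
large [[594.23707511 226.50092721  48.        ]
 [621.85443451 219.32548306  48.        ]] 28.534287083480706
hole [[448.4966081  34.2050177  25.       ]]
```

View pics/crop2.png

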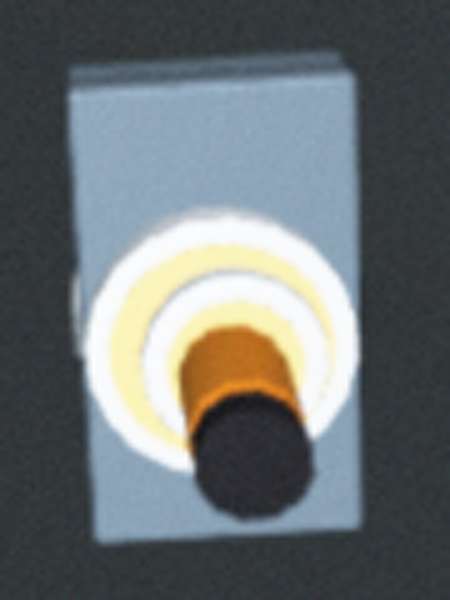

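```bash
python3 -m jog '[[[0,0,-0.043],[0,0,0],1],[[0,0,0],[-0.0274,0.0157,0],1],[[0,0,0],[-0.0273,0.0156,0],1],[[0,0,0],[0,0,0.035],1],[[0,0,0],[0,0,0.035],1],[[0,0,0],[0,0,0.035],1],[[0,0,0],[0,0,0.025],1],[[0,0,0],[0,0,0],1],[[0,0,0],[0,0,0],1]]' 30
python3 - <<'E'
from h import *
rel([596,227,105],1.36)
im=r.grab_frame('wrist');cv2.imwrite('pics/w2.png',im[:,:,::-1])
E
```

```text
clock: 3.4
eef_pos: [596.1, 226.9, 167.3]
tcp_rot: [-3.141, 0.0, 1.357]
contact_force: [1.1, 0.0, 0.7]
opening: 0.999
grasp_force: 0.0
now [596.1 226.9 167.3] [-3.141  0.     1.357] shift [ 0.0001 -0.0001  0.0623] turn [-0.     0.    -0.003] shift after turn [ 0.0001 -0.0001  0.0623]
```

View pics/w2.png

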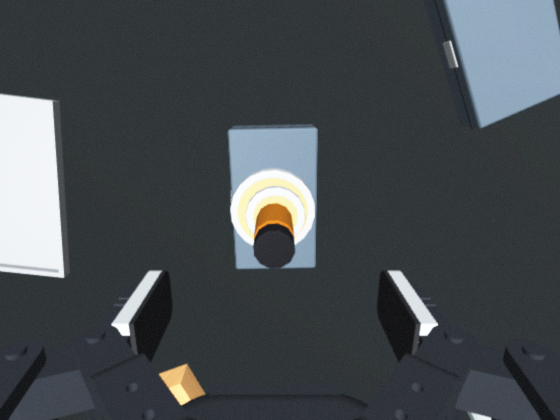

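```bash
python3 -m jog '[[[0,0,0],[0,0,0.025],1],[[0,0,0],[0,0,0.025],1],[[0,0,0],[0,0,0.012],1],[[0,0,0],[0,0,0],-1],[[0,0,0],[0,0,0],-1],[[0,0,0],[0,0,0],-1],[[0,0,0],[0,0,0],-1],[[0,0,0],[0,0,0],-1],[[0,0,0],[0,0,0],-1],[[0,0,0],[0,0,0],-1],[[0,0,0],[0,0,0],-1]]' 30
python3 -m jog '[[[0,0,0],[0,0,-0.01],-1],[[0,0,0],[0,0,-0.03],-1],[[0,0,0],[0,0,-0.03],-1],[[0,0,0],[0,0,-0.03],-1],[[0,0,0],[0,0,0],-1]]'
python3 - <<'E'
from h import *
s=r.sense();c=cam('wrist',s);im=r.grab_frame('wrist');cv2.imwrite('pics/w3.png',im[:,:,::-1]);np.save('w3.npy',{'s':s},allow_pickle=True)
rel([447,34.5,200],1.36)
E
```

```text
clock: 4.55
eef_pos: [596.6, 227.1, 106.2]
tcp_rot: [3.14, -0.001, 1.356]
contact_force: [-1.2, 0.1, 6.0]
opening: 0.266
grasp_force: 29.2
clock: 5.05
eef_pos: [598.2, 227.7, 210.3]
tcp_rot: [3.135, -0.004, 1.356]
contact_force: [0.2, -0.2, -0.5]
opening: 0.273
grasp_force: 29.5
now [597.2 227.3 207.9] [ 3.138e+00 -3.000e-03  1.356e+00] shift [-0.2204 -0.1056  0.0069] turn [ 0.004 -0.003 -0.004] shift after turn [-0.22   -0.1065  0.0079]
```

View pics/w3.png

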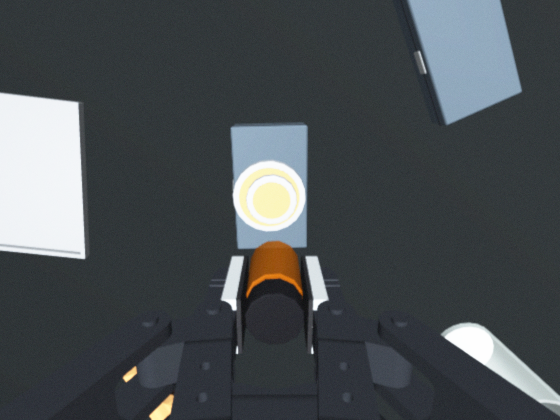

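```bash
python3 -m jog '[[[0,0,0],[-0.02,-0.0076,0],-1],[[0,0,0],[-0.04,-0.0151,0],-1],[[0,0,0],[-0.04,-0.0151,0],-1],[[0,0,0],[-0.04,-0.0151,0],-1],[[0,0,0],[-0.04,-0.0151,0],-1],[[0,0,0],[-0.04,-0.0151,0],-1],[[0,0,0],[-0.04,-0.0151,0],-1],[[0,0,0],[-0.03,-0.0076,0],-1],[[0,0,0],[0,0,0],-1],[[0,0,0],[0,0,0],-1]]'
python3 - <<'E'
from h import *
s=r.sense();c=cam('wrist',s);im=r.grab_frame('wrist');cv2.imwrite('pics/w4.png',im[:,:,::-1]);np.save('w4.npy',{'s':s},allow_pickle=True)
im=im[:,:,::-1].copy();hsv=cv2.cvtColor(im,cv2.COLOR_BGR2HSV)
m=cv2.inRange(hsv,(8,50,110),(28,255,255));cs,hi=cv2.findContours(m,cv2.RETR_CCOMP,cv2.CHAIN_APPROX_NONE)
for k,h in zip(cs,hi[0]):
    if cv2.contourArea(k)>300: 
        e=cv2.fitEllipse(k);print('par',h[3],'area',cv2.contourArea(k),cv2.boundingRect(k),e,hit(c,e[0],25))
rel([447,34.5,200],1.36)
# dishes from w3
s3=np.load('w3.npy',allow_pickle=True).item()['s'];c3=cam('wrist',s3);b=cv2.imread('pics/w3.png').astype(int)
m=((b[:,:,2]>130)&(b[:,:,2]>=b[:,:,0]-5)).astype(np.uint8)*255;roi=np.zeros_like(m);roi[150:240,225:315]=255
k=max(cv2.findContours(m&roi,cv2.RETR_EXTERNAL,cv2.CHAIN_APPROX_NONE)[0],key=cv2.contourArea);e=cv2.fitEllipse(k);print('large',e,hit(c3,e[0],46))
y=((b[:,:,2]-b[:,:,0]>40)&(b[:,:,2]>130)).astype(np.uint8)*255
for k in cv2.findContours(y&roi,cv2.RETR_EXTERNAL,cv2.CHAIN_APPROX_NONE)[0]:
    if cv2.contourArea(k)>150:e=cv2.fitEllipse(k);print('beige',e,hit(c3,e[0],62))
E
```

```text
clock: 6.1
eef_pos: [430.3, -34.2, 204.6]
tcp_rot: [-3.141, -0.0, 1.354]
contact_force: [-0.2, 0.5, -0.3]
opening: 0.267
grasp_force: 29.5
par -1 area 1698.0 (246, 241, 57, 57) ((273.8207092285156, 274.021728515625), (51.42369842529297, 69.18547821044922), 3.9667909145355225) [[ 411.72707454 -116.18118756   25.        ]]
par -1 area 9463.0 (212, 40, 125, 130) ((275.02972412109375, 104.83589935302734), (112.72142028808594, 117.3340835571289), 1.7515296936035156) [[445.47274588  31.64289033  25.        ]]
par 1 area 1650.0 (252, 83, 47, 48) ((275.1612243652344, 106.38589477539062), (45.361358642578125, 46.4074821472168), 172.6119842529297) [[445.31782003  30.45032476  25.        ]]
now [430.8 -33.7 204.7] [-3.141 -0.     1.355] shift [0.0701 0.0012 0.0048] turn [-0.    -0.    -0.005] shift after turn [0.0701 0.0016 0.0047]
large ((268.7019958496094, 195.61416625976562), (67.42355346679688, 69.62828826904297), 92.48814392089844) [[594.28995147 225.55326092  46.        ]]
beige ((271.10113525390625, 200.03404235839844), (34.59146499633789, 36.14948654174805), 90.74388885498047) [[596.46669252 226.09697982  62.        ]]
beige ((269.6397399902344, 197.49134826660156), (54.45523452758789, 56.36188888549805), 103.92640686035156) [[595.80615426 228.35050372  62.        ]]
```

View pics/w4.png

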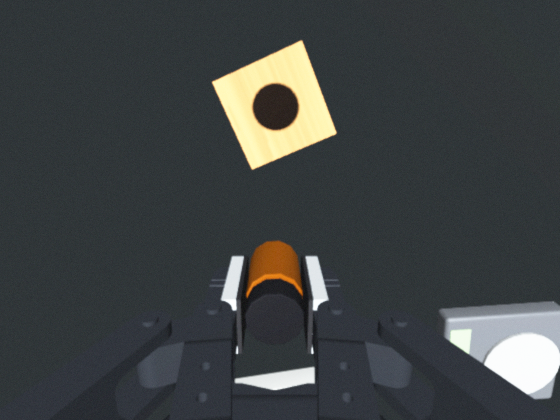

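```bash
python3 -m jog '[[[0,0,0],[0.033,0.0002,0],-1],[[0,0,0],[0.033,0.0002,0],-1],[[0,0,0],[0,0,0.03],-1],[[0,0,0],[0,0,0.04],-1],[[0,0,0],[0,0,0.03],-1],[[0,0,0],[0,0,0.01],-1],[[0,0,0],[0,0,0.01],-1],[[0,0,0],[0,0,0.01],-1],[[0,0,0],[0,0,0.01],-1],[[0,0,0],[0,0,0.008],-1],[[0,0,0],[0,0,0],-1],[[0,0,0],[0,0,0],-1]]'
```

```text
clock: 7.35
eef_pos: [445.3, 30.4, 57.1]
tcp_rot: [3.142, -0.0, 1.356]
contact_force: [-0.8, 0.4, -0.3]
opening: 0.27
grasp_force: 29.5
```

```bash
python3 -m jog '[[[0,0,0],[0,0,0.002],-1],[[0,0,0],[0,0,0],-1],[[0,0,0],[0,0,0],0],[[0,0,0],[0,0,0],0.3],[[0,0,0],[0,0,0],0.3],[[0,0,0],[0,0,0],0.3],[[0,0,0],[0,0,-0.02],0.3],[[0,0,0],[0,0,-0.04],0.3],[[0,0,0],[0,0,-0.04],1],[[0,0,0],[0,0,-0.04],1],[[0,0,0],[0,0,0],1]]'
python3 - <<'E'
from h import *
s=r.sense();c=cam('wrist',s);im=r.grab_frame('wrist');cv2.imwrite('pics/w5.png',im[:,:,::-1])
c1=im[240:420,150:400,::-1]
a=r.grab_frame('side')[200:300,230:340,::-1]
cv2.imwrite('pics/c5.png',np.hstack([cv2.resize(c1,(500,360)),cv2.resize(a,(300,360))]))
rel([595.5,226.5,150],1.36)
E
```

```text
clock: 8.45
eef_pos: [448.1, 30.7, 199.8]
tcp_rot: [3.133, -0.002, 1.356]
contact_force: [0.3, -0.3, -0.5]
opening: 0.998
grasp_force: 0.0
now [445.6  30.5 195.8] [ 3.139e+00 -1.000e-03  1.356e+00] shift [0.2234 0.1045 0.0462] turn [ 0.002 -0.001 -0.004] shift after turn [0.223  0.1056 0.0458]
```

View pics/c5.png

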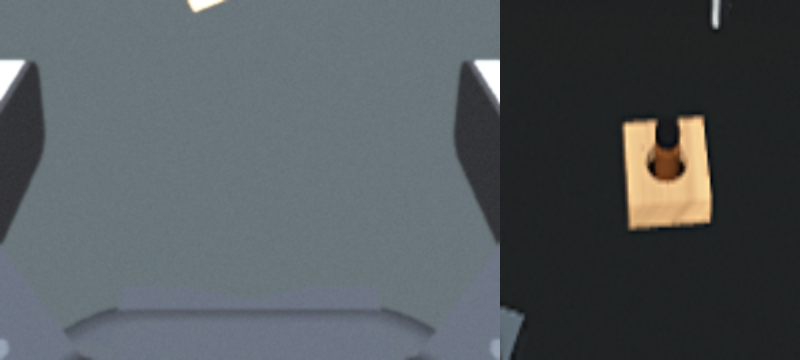

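The side view shows the vial standing upright in the hole, at (290,245) in the full image. The small dish is next.

```bash
python3 -m jog '[[[0,0,0],[0.037,0.0177,0],1],[[0,0,0],[0.037,0.0177,0],1],[[0,0,0],[0.037,0.0177,0],1],[[0,0,0],[0.037,0.0177,0],1],[[0,0,0],[0.037,0.0177,0],1],[[0,0,0],[0.037,0.0177,0],1],[[0,0,0],[0,0,0.03],1],[[0,0,0],[0,0,0.03],1],[[0,0,0],[0,0,0.02],1],[[0,0,0],[0,0,0],1],[[0,0,0],[0,0,0],1]]'
python3 - <<'E'
from h import *
rel([596.3,226.2,73],1.36)
E
```

```text
clock: 9.65
eef_pos: [595.6, 224.4, 113.7]
tcp_rot: [-3.139, 0.001, 1.356]
contact_force: [-1.0, -0.3, 0.1]
opening: 0.999
grasp_force: 0.0
now [595.6 224.4 113.7] [-3.139e+00  1.000e-03  1.356e+00] shift [0.0019 0.0004 0.0407] turn [-0.002  0.001 -0.004] shift after turn [0.0019 0.0004 0.0407]
```

```bash
python3 -m jog '[[[0,0,0],[0.002,0.0004,0.02],1],[[0,0,0],[0,0,0.02],1],[[0,0,0],[0,0,0],0.3],[[0,0,0],[0,0,0],0.1],[[0,0,0],[0,0,0],-1],[[0,0,0],[0,0,0],-1],[[0,0,0],[0,0,0],-1],[[0,0,0],[0,0,0],-1],[[0,0,0],[0,0,0],-1]]' 30
python3 -m jog '[[[0,0,0],[0,0,-0.01],-1],[[0,0,0],[0,0,-0.03],-1],[[0,0,0],[0,0,-0.03],-1],[[0,0,0],[0,0,-0.03],-1],[[0,0,0],[0,0,-0.03],-1],[[0,0,0],[0,0,0],-1],[[0,0,0],[0,0,0],-1]]'
python3 - <<'E'
from h import *
s=r.sense();c=cam('wrist',s);im=r.grab_frame('wrist');cv2.imwrite('pics/w6.png',im[:,:,::-1]);np.save('w6.npy',{'s':s},allow_pickle=True)
rel([633,-265,200],1.36)
E
```

```text
clock: 10.55
eef_pos: [598.0, 226.9, 76.8]
tcp_rot: [3.14, -0.001, 1.356]
contact_force: [-0.5, -1.6, 6.0]
opening: 0.45
grasp_force: 29.7
clock: 11.25
eef_pos: [597.5, 226.7, 206.5]
tcp_rot: [3.14, -0.001, 1.356]
contact_force: [-0.2, 0.0, -0.5]
opening: 0.446
grasp_force: 30.3
now [596.9 226.5 205.2] [ 3.141 -0.     1.356] shift [-0.4724  0.1402  0.0052] turn [ 0.    -0.    -0.004] shift after turn [-0.473   0.1382  0.0052]
```

View pics/w6.png

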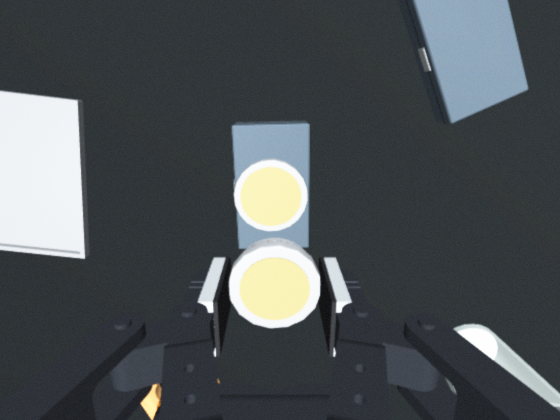

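```bash
python3 -m jog '[[[0,0,0],[-0.03,0.0075,0],-1],[[0,0,0],[-0.045,0.0113,0],-1],[[0,0,0],[-0.049,0.0123,0],-1],[[0,0,0],[-0.049,0.0123,0],-1],[[0,0,0],[-0.049,0.0123,0],-1],[[0,0,0],[-0.049,0.0123,0],-1],[[0,0,0],[-0.049,0.0123,0],-1],[[0,0,0],[-0.049,0.0123,0],-1],[[0,0,0],[-0.049,0.0123,0],-1],[[0,0,0],[-0.049,0.0123,0],-1],[[0,0,0],[-0.045,0.0113,0],-1],[[0,0,0],[-0.03,0.0075,0],-1]]'
python3 -m jog '[[[0,0,0],[0,0,0],-1],[[0,0,0],[0,0,0],-1]]'
python3 - <<'E'
from h import *
s=r.sense();im=r.grab_frame('wrist');cv2.imwrite('pics/w7.png',im[:,:,::-1]);np.save('w7.npy',{'s':s},allow_pickle=True)
rel([633,-265,200],1.36)
E
```

```text
clock: 12.5
eef_pos: [613.1, -330.8, 203.3]
tcp_rot: [-3.139, -0.0, 1.354]
contact_force: [0.1, -0.0, -1.0]
opening: 0.447
grasp_force: 30.3
clock: 12.7
eef_pos: [613.2, -327.9, 203.3]
tcp_rot: [-3.139, -0.001, 1.354]
contact_force: [0.4, 0.7, -0.3]
opening: 0.446
grasp_force: 30.3
now [ 613.5 -327.   203.6] [-3.139e+00 -1.000e-03  1.355e+00] shift [0.0648 0.0058 0.0037] turn [-0.002 -0.001 -0.005] shift after turn [0.0647 0.0061 0.0036]
```

View pics/w7.png

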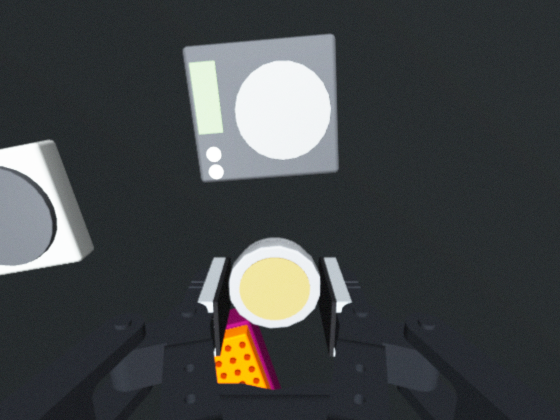

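The pan is centred at about (283,110) and the held dish at about (275,283). The stirrer plate is at the left edge around (10,215).

Run:
```python
from h import *
s=np.load('w7.npy',allow_pickle=True).item()['s'];c=cam('wrist',s);im=cv2.imread('pics/w7.png');b=im.astype(int)
m=(im.min(2)>170).astype(np.uint8)*255;m[:50]=0;m[170:]=0;m[:,:228]=0
k=max(cv2.findContours(m,cv2.RETR_EXTERNAL,cv2.CHAIN_APPROX_NONE)[0],key=cv2.contourArea);e=cv2.fitEllipse(k);p=hit(c,e[0],30)[0];print('pan',e,p)
m=(im.max(2)>150).astype(np.uint8)*255;m[:,:231]=0;m[:,319:]=0;m[:230]=0
m=((b[:,:,2]-b[:,:,0]>40)&(b[:,:,2]>130)&(b[:,:,1]>150)).astype(np.uint8)*255;m[:,:232]=0;m[:,318:]=0;m[:245]=0;m[322:]=0
k=max(cv2.findContours(m,cv2.RETR_EXTERNAL,cv2.CHAIN_APPROX_NONE)[0],key=cv2.contourArea);e=cv2.fitEllipse(k);print('beige',e)
for zt in (10,15,20):
    q=hit(c,e[0],s['eef_pos'][2]-zt)[0]-s['eef_pos'];w=357.1*0;print(zt,np.round(R.from_euler('xyz',s['tcp_rot']).inv().apply(q),1))
rel([p[0],p[1],200],1.36)
```

```text
pan ((282.2184753417969, 109.51583862304688), (95.70455932617188, 99.2601318359375), 4.17368745803833) [ 632.91327627 -266.26112845   30.        ]
beige ((274.2588806152344, 288.3530578613281), (61.582820892333984, 69.48123168945312), 89.94834899902344)
10 [ 2.1  0.2 10. ]
15 [-0.9  0.2 15. ]
20 [-3.9  0.2 20. ]
now [ 613.5 -327.   203.6] [-3.139e+00 -1.000e-03  1.355e+00] shift [0.0635 0.006  0.0037] turn [-0.002 -0.001 -0.005] shift after turn [0.0635 0.0063 0.0036]
```

```bash
python3 -m jog '[[[0,0,0],[0.032,0.003,0],-1],[[0,0,0],[0.0315,0.003,0],-1],[[0,0,0],[0,0,0.03],-1],[[0,0,0],[0,0,0.04],-1],[[0,0,0],[0,0,0.04],-1],[[0,0,0],[0,0,0.02],-1],[[0,0,0],[0,0,0.01],-1],[[0,0,0],[0,0,0],-1],[[0,0,0],[0,0,0],-1],[[0,0,0],[0,0,0],-1]]'
```

```text
clock: 13.75
eef_pos: [634.7, -267.2, 66.7]
tcp_rot: [3.139, 0.0, 1.356]
contact_force: [0.7, 0.4, -0.7]
opening: 0.449
grasp_force: 30.3
```

```bash
python3 -m jog '[[[0,0,0],[0.0005,-0.0015,0.003],-1],[[0,0,0],[0,0,0.002],-1],[[0,0,0],[0,0,0],-1]]'; python3 -m jog '[[[0,0,0],[0,0,0.0015],-1],[[0,0,0],[0,0,0],-1],[[0,0,0],[0,0,0],-1]]'
```

```text
clock: 14.05
eef_pos: [632.1, -266.2, 60.0]
tcp_rot: [-3.142, -0.0, 1.356]
contact_force: [-0.2, 0.1, 0.2]
opening: 0.453
grasp_force: 30.3
clock: 14.35
eef_pos: [632.4, -266.4, 58.9]
tcp_rot: [3.141, 0.0, 1.356]
contact_force: [-1.5, 0.5, 4.9]
opening: 0.45
grasp_force: 30.7
```

```bash
python3 -m jog '[[[0,0,0],[0,0,0],-0.05],[[0,0,0],[0,0,0],0.1],[[0,0,0],[0,0,0],0.3],[[0,0,0],[0,0,0],0.3],[[0,0,0],[0,0,-0.01],0.3],[[0,0,0],[0,0,-0.03],0.3],[[0,0,0],[0,0,-0.04],1],[[0,0,0],[0,0,-0.04],1],[[0,0,0],[0,0,-0.04],1],[[0,0,0],[0,0,0],1],[[0,0,0],[0,0,0],1],[[0,0,0],[0,0,0],1]]'
python3 - <<'E'
from h import *
s=r.sense();c=cam('wrist',s);im=r.grab_frame('wrist')[:,:,::-1].copy();cv2.imwrite('pics/w8.png',im);np.save('w8.npy',{'s':s},allow_pickle=True)
b=im.astype(int)
m=((b[:,:,2]-b[:,:,0]>40)&(b[:,:,2]>130)).astype(np.uint8)*255
for k in cv2.findContours(m,cv2.RETR_EXTERNAL,cv2.CHAIN_APPROX_NONE)[0]:
    if cv2.contourArea(k)>300:e=cv2.fitEllipse(k);print('beige',e,hit(c,e[0],44))
rel([594.5,226,200],1.36)
E
```

```text
clock: 15.55
eef_pos: [631.6, -266.0, 217.7]
tcp_rot: [-3.14, -0.0, 1.356]
contact_force: [0.2, 0.1, -0.5]
opening: 0.996
grasp_force: 0.0
beige ((210.6015167236328, 374.9169921875), (40.09317398071289, 98.75438690185547), 73.41720581054688) [[ 527.0255512  -442.28385849   44.        ]]
beige ((275.5769958496094, 189.99722290039062), (32.13740539550781, 33.187164306640625), 91.2453842163086) [[ 632.20867734 -267.52192782   44.        ]]
now [ 631.4 -265.9  217.1] [-3.139 -0.     1.356] shift [ 0.4727 -0.141   0.0176] turn [-0.002 -0.    -0.004] shift after turn [ 0.4733 -0.139   0.0171]
```

View pics/w8.png

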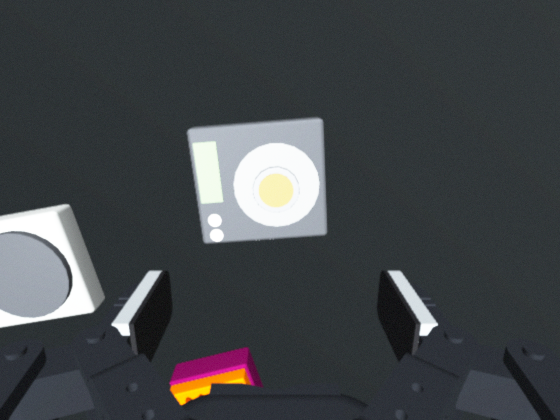

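The small dish sits centred on the pan at (275,187). The stirrer plate is at about (20,275).

Run:
```python
from h import *
s=np.load('w6.npy',allow_pickle=True).item()['s'];c=cam('wrist',s);im=cv2.imread('pics/w6.png');b=im.astype(int)
roi=np.zeros(im.shape[:2],np.uint8);roi[115:236,222:320]=255
y=((b[:,:,2]-b[:,:,0]>40)&(b[:,:,2]>130)).astype(np.uint8)*255&roi
k=max(cv2.findContours(y,cv2.RETR_EXTERNAL,cv2.CHAIN_APPROX_NONE)[0],key=cv2.contourArea);e=cv2.fitEllipse(k);print('beige',e,hit(c,e[0],48))
roi[236:252,222:320]=255
m=(im.max(2)>95).astype(np.uint8)*255&roi;m[225:]=0
k=max(cv2.findContours(m,cv2.RETR_EXTERNAL,cv2.CHAIN_APPROX_NONE)[0],key=cv2.contourArea)
for v in (140,150,225):
    xs=np.where(m[v if v<225 else 224])[0];print(v,xs.min(),xs.max())
for u in (240,300): print(u,np.where(m[:,u])[0].min())
l=hit(c,[(np.where(m[v])[0].min(),v) for v in range(130,160)],30);rr=hit(c,[(np.where(m[v])[0].max()+1,v) for v in range(130,224)],30)
for q in (l,rr): f=np.polyfit(q[:,1],q[:,0],1);print('edge ang',np.arctan2(1,f[0]),'x at y=226',np.polyval(f,226))
# stirrer plate from w8
s=np.load('w8.npy',allow_pickle=True).item()['s'];c=cam('wrist',s)
print('stirrer rough',hit(c,(20,275),36))
```

```text
beige ((270.4555969238281, 196.09486389160156), (57.27840805053711, 59.56329345703125), 91.77274322509766) [[594.42247561 225.16360473  48.        ]]
140 232 309
150 233 309
225 237 308
240 122
300 122
edge ang 1.3732533956508661 x at y=226 563.4634501405438
edge ang 1.3706901820588822 x at y=226 628.3382626906055
stirrer rough [[ 379.73985897 -299.15668825   36.        ]]
```

```bash
python3 -m jog '[[[0,0,0],[0.03,-0.0088,0],1],[[0,0,0],[0.045,-0.0132,0],1],[[0,0,0],[0.045,-0.0132,0],1],[[0,0,0],[0.045,-0.0132,0],1],[[0,0,0],[0.045,-0.0132,0],1],[[0,0,0],[0.045,-0.0132,0],1],[[0,0,0],[0.045,-0.0132,0],1],[[0,0,0],[0.045,-0.0132,0],1],[[0,0,0],[0.045,-0.0132,0],1],[[0,0,0],[0.045,-0.0132,0],1],[[0,0,0],[0.030,-0.0088,0],1],[[0,0,0],[0,0,0],1]]'
python3 - <<'E'
from h import *
rel([594.5,226,130],1.36)
E
```

```text
clock: 16.8
eef_pos: [597.0, 220.9, 216.9]
tcp_rot: [-3.139, 0.0, 1.359]
contact_force: [1.5, -1.2, 0.0]
opening: 1.003
grasp_force: 0.0
now [597.  220.9 216.9] [-3.139  0.     1.359] shift [ 0.0045 -0.0033  0.0869] turn [-0.002  0.    -0.001] shift after turn [ 0.0045 -0.0035  0.0869]
```

```bash
python3 -m jog '[[[0,0,0],[0.0045,-0.0033,0.03],1],[[0,0,0],[0,0,0.04],1],[[0,0,0],[0,0,0.04],1],[[0,0,0],[0,0,0.03],1],[[0,0,0],[0,0,0.02],1],[[0,0,0],[0,0,0.003],1],[[0,0,0],[0,0,0],1],[[0,0,0],[0,0,0],1]]'
python3 - <<'E'
from h import *
rel([594.4,225.3,53],1.36)
E
```

```text
clock: 17.6
eef_pos: [596.6, 222.1, 56.4]
tcp_rot: [3.141, -0.001, 1.356]
contact_force: [-0.5, 0.2, 0.3]
opening: 0.999
grasp_force: 0.0
now [596.6 222.1  56.4] [ 3.141e+00 -1.000e-03  1.356e+00] shift [ 0.0026 -0.0028  0.0034] turn [ 0.001 -0.001 -0.004] shift after turn [ 0.0026 -0.0028  0.0034]
```

```bash
python3 -m jog '[[[0,0,0],[0.003,-0.003,0.003],1],[[0,0,0],[0,0,0],1],[[0,0,0],[0,0,0],0.6],[[0,0,0],[0,0,0],-1],[[0,0,0],[0,0,0],-1],[[0,0,0],[0,0,0],-1],[[0,0,0],[0,0,0],-1],[[0,0,0],[0,0,0],-1]]' 35
python3 -m jog '[[[0,0,0],[0,0,-0.01],-1],[[0,0,0],[0,0,-0.03],-1],[[0,0,0],[0,0,-0.04],-1],[[0,0,0],[0,0,-0.04],-1],[[0,0,0],[0,0,-0.03],-1],[[0,0,0],[0,0,0],-1],[[0,0,0],[0,0,0],-1]]'
python3 - <<'E'
from h import *
s=r.sense();c=cam('wrist',s);im=r.grab_frame('wrist')[:,:,::-1].copy();cv2.imwrite('pics/w9.png',im);np.save('w9.npy',{'s':s},allow_pickle=True)
b=im.astype(int);m=((b[:,:,2]-b[:,:,0]>40)&(b[:,:,2]>130)&(b[:,:,1]>150)).astype(np.uint8)*255
for k in cv2.findContours(m,cv2.RETR_EXTERNAL,cv2.CHAIN_APPROX_NONE)[0]:
    if cv2.contourArea(k)>300:e=cv2.fitEllipse(k);print('beige',np.round(e[0]),np.round(e[1]))
# box outline with dish gone
m=(im.max(2)>85).astype(np.uint8)*255;roi=np.zeros_like(m);roi[100:236,215:330]=255;m&=roi
k=max(cv2.findContours(m,cv2.RETR_EXTERNAL,cv2.CHAIN_APPROX_NONE)[0],key=cv2.contourArea);print('box px',cv2.boundingRect(k),cv2.contourArea(k))
rel([379,-297,200],1.36)
E
```

```text
clock: 18.4
eef_pos: [593.8, 226.0, 53.2]
tcp_rot: [3.141, -0.0, 1.356]
contact_force: [-1.8, 0.8, 5.7]
opening: 0.686
grasp_force: 36.9
clock: 19.1
eef_pos: [593.8, 225.9, 203.6]
tcp_rot: [3.14, -0.001, 1.356]
contact_force: [-0.9, 0.6, -1.5]
opening: 0.686
grasp_force: 38.0
beige [202. 377.] [12. 41.]
beige [274. 299.] [108. 124.]
box px (231, 119, 87, 117) 8759.0
now [593.2 225.6 202.2] [-3.141  0.     1.356] shift [-0.5563 -0.0977  0.0025] turn [-0.     0.    -0.004] shift after turn [-0.5559 -0.1001  0.0022]
```

```bash
python3 -m jog '[[[0,0,0],[-0.03,-0.005,0],-1],[[0,0,0],[-0.047,-0.0076,0],-1],[[0,0,0],[-0.047,-0.0076,0],-1],[[0,0,0],[-0.047,-0.0076,0],-1],[[0,0,0],[-0.047,-0.0076,0],-1],[[0,0,0],[-0.047,-0.0076,0],-1],[[0,0,0],[-0.047,-0.0076,0],-1],[[0,0,0],[-0.047,-0.0076,0],-1],[[0,0,0],[-0.047,-0.0076,0],-1],[[0,0,0],[-0.047,-0.0076,0],-1],[[0,0,0],[-0.047,-0.0076,0],-1],[[0,0,0],[-0.047,-0.0076,0],-1]]'
python3 -m jog '[[[0,0,0],[-0.047,-0.0076,0],-1],[[0,0,0],[-0.047,-0.0038,0],-1],[[0,0,0],[-0.02,0,0],-1],[[0,0,0],[0,0,0],-1],[[0,0,0],[0,0,0],-1]]'
python3 - <<'E'
from h import *
s=r.sense();c=cam('wrist',s);im=r.grab_frame('wrist')[:,:,::-1].copy();cv2.imwrite('pics/w10.png',im);np.save('w10.npy',{'s':s},allow_pickle=True)
uv=proj(c,[379,-297,36]);print('expected px',uv)
g=cv2.cvtColor(im,cv2.COLOR_BGR2GRAY)
m=((g>70)&(g<165)).astype(np.uint8)*255;m=cv2.morphologyEx(m,cv2.MORPH_OPEN,np.ones((5,5)))
for k in cv2.findContours(m,cv2.RETR_EXTERNAL,cv2.CHAIN_APPROX_NONE)[0]:
    if cv2.contourArea(k)>2000:
        e=cv2.fitEllipse(k);print(cv2.boundingRect(k),cv2.contourArea(k),np.round(e[0],1),np.round(e[1],1),hit(c,e[0],36)[0])
rel([379,-297,200],1.36)
E
```

```text
clock: 20.35
eef_pos: [388.5, -290.7, 201.2]
tcp_rot: [-3.139, -0.001, 1.356]
contact_force: [0.1, 0.5, -0.5]
opening: 0.685
grasp_force: 38.0
clock: 20.85
eef_pos: [354.1, -397.8, 201.1]
tcp_rot: [-3.139, -0.002, 1.355]
contact_force: [-0.8, -0.1, -1.0]
opening: 0.687
grasp_force: 38.0
expected px [[278.17696136  54.72534158]]
(221, 19, 118, 104) 8185.5 [284.1  74.4] [ 86.2 128.7] [ 380.41314155 -311.17207873   36.        ]
now [ 354.5 -397.3  201.3] [-3.140e+00 -2.000e-03  1.356e+00] shift [0.1032 0.0026 0.0015] turn [-0.002 -0.002 -0.004] shift after turn [0.1032 0.003  0.0013]
```

```bash
python3 -m jog '[[[0,0,0],[0.02,0.001,0],-1],[[0,0,0],[0.02,0.001,0],-1],[[0,0,0],[0,0,0],-1],[[0,0,0],[0,0,0],-1],[[0,0,0],[0,0,0],-1]]'
python3 - <<'E'
from h import *
s=r.sense();c=cam('wrist',s);im=r.grab_frame('wrist')[:,:,::-1].copy();cv2.imwrite('pics/w11.png',im);np.save('w11.npy',{'s':s},allow_pickle=True)
g=cv2.medianBlur(cv2.cvtColor(im,cv2.COLOR_BGR2GRAY),5);u,v=np.round(proj(c,[379,-297,36])[0]).astype(int);print(u,v)
print('row',g[v,u-90:u+90:6]);print('col',g[max(v-90,0):v+100:6,u])
h=cv2.HoughCircles(g,cv2.HOUGH_GRADIENT,1.5,60,param1=80,param2=25,minRadius=48,maxRadius=66)
if h is not None:
    for q in h[0][:4]: print(q,hit(c,q[:2],36)[0])
E
```

```text
clock: 21.4
eef_pos: [365.7, -359.9, 202.5]
tcp_rot: [3.141, 0.0, 1.357]
contact_force: [0.7, -0.3, -1.2]
opening: 0.687
grasp_force: 38.0
274 110
row [ 44  39  44 254 254 254 159 158 158 157 156 157 156 155 155 155 154 153
 153 154 154 153 152 152 152 248  45  44  44  43]
col [ 43  44  43  65 254 254 160 159 158 158 157 157 156 155 156 155 155 154
 154 153 153 152 152 151 151 151 254 171  44  44  44  45]
[273.75 113.25  59.1 ] [ 378.57122452 -299.46489923   36.        ]
[263.25 296.25  63.45] [ 334.81571027 -455.00955463   36.        ]
[483.75 300.75  50.25] [ 530.34475404 -502.4234865    36.        ]
```

```bash
python3 -m jog '[[[0,0,0],[0.031,0,0],-1],[[0,0,0],[0.031,0,0],-1],[[0,0,0],[0,0,0.03],-1],[[0,0,0],[0,0,0.04],-1],[[0,0,0],[0,0,0.04],-1],[[0,0,0],[0,0,0.02],-1],[[0,0,0],[0,0,0.007],-1],[[0,0,0],[0,0,0],-1],[[0,0,0],[0,0,0],-1],[[0,0,0],[0,0,0],-1]]'
python3 - <<'E'
from h import *
rel([378.6,-299,60],1.36)
E
```

```text
clock: 22.45
eef_pos: [379.4, -300.1, 66.7]
tcp_rot: [3.139, 0.001, 1.356]
contact_force: [-0.2, 0.7, -0.1]
opening: 0.683
grasp_force: 38.0
now [ 379.4 -300.1   66.7] [3.139e+00 1.000e-03 1.356e+00] shift [ 0.0009 -0.0011  0.0067] turn [ 0.002  0.001 -0.004] shift after turn [ 0.0009 -0.0011  0.0067]
```

```bash
python3 -m jog '[[[0,0,0],[0.001,-0.001,0.003],-1],[[0,0,0],[0,0,0.002],-1],[[0,0,0],[0,0,0],-1],[[0,0,0],[0,0,0],-1]]'; python3 -m jog '[[[0,0,0],[0,0,0.001],-1],[[0,0,0],[0,0,0],-1],[[0,0,0],[0,0,0],-1]]'
```

```text
clock: 22.85
eef_pos: [377.9, -298.2, 60.5]
tcp_rot: [3.142, 0.0, 1.356]
contact_force: [0.1, 0.8, -0.4]
opening: 0.686
grasp_force: 38.0
clock: 23.15
eef_pos: [377.9, -298.2, 59.5]
tcp_rot: [-3.142, -0.0, 1.356]
contact_force: [-0.2, 0.5, -0.8]
opening: 0.684
grasp_force: 38.0
```

```bash
python3 -m jog '[[[0,0,0],[0,0,0.001],-1],[[0,0,0],[0,0,0],-1],[[0,0,0],[0,0,0],0.5],[[0,0,0],[0,0,0],0.8],[[0,0,0],[0,0,0],0.9],[[0,0,0],[0,0,0],1],[[0,0,0],[0,0,-0.01],1],[[0,0,0],[0,0,-0.03],1],[[0,0,0],[0,0,-0.04],1],[[0,0,0],[0,0,-0.04],1],[[0,0,0],[0,0,-0.03],1],[[0,0,0],[0,0,0],1]]'
python3 -m jog '[[[0,0,0],[0,0,0],1]]'
python3 - <<'E'
from h import *
s=r.sense();c=cam('wrist',s);im=r.grab_frame('wrist')[:,:,::-1].copy();cv2.imwrite('pics/w12.png',im)
b=im.astype(int);m=((b[:,:,2]-b[:,:,0]>40)&(b[:,:,2]>130)&(b[:,:,1]>150)).astype(np.uint8)*255
for k in cv2.findContours(m,cv2.RETR_EXTERNAL,cv2.CHAIN_APPROX_NONE)[0]:
    if cv2.contourArea(k)>800:e=cv2.fitEllipse(k);print('beige',np.round(e[0]),np.round(e[1]),hit(c,e[0],54)[0])
g=cv2.medianBlur(cv2.cvtColor(im,cv2.COLOR_BGR2GRAY),5);h=cv2.HoughCircles(g,cv2.HOUGH_GRADIENT,1.5,30,param1=80,param2=25,minRadius=45,maxRadius=66)
for q in (h[0][:3] if h is not None else []): print(q,hit(c,q[:2],36)[0])
s9=np.load('w9.npy',allow_pickle=True).item()['s']
rel([606,260,230],1.372)
E
```

```text
clock: 24.35
eef_pos: [379.8, -299.7, 213.3]
tcp_rot: [3.135, 0.003, 1.356]
contact_force: [0.6, 0.7, 0.4]
opening: 1.002
grasp_force: 0.0
clock: 24.45
eef_pos: [378.0, -298.3, 209.4]
tcp_rot: [3.14, 0.001, 1.356]
contact_force: [-0.0, -0.1, -0.3]
opening: 0.999
grasp_force: 0.0
beige [485. 327.] [36. 57.] [ 537.53102689 -461.01511483   54.        ]
beige [274. 195.] [58. 61.] [ 377.86218718 -298.92595538   54.        ]
[275.25 188.25  50.85] [ 379.2726069  -298.60265324   36.        ]
now [ 377.5 -297.9  208.4] [-3.141 -0.     1.356] shift [ 0.5938  0.1042 -0.0216] turn [-0.    -0.    -0.016] shift after turn [ 0.592   0.1138 -0.0216]
```

```bash
python3 -m jog '[[[0,0,0],[0.03,0.0055,0],1],[[0,0,0],[0.047,0.0086,0],1],[[0,0,0],[0.049,0.0088,0],1],[[0,0,0],[0.049,0.0088,0],1],[[0,0,0],[0.049,0.0088,0],1],[[0,0,0],[0.049,0.0088,0],1],[[0,0,0],[0.049,0.0088,0],1],[[0,0,0],[0.049,0.0088,0],1],[[0,0,0],[0.049,0.0088,0],1],[[0,0,0],[0.049,0.0088,0],1],[[0,0,0],[0.049,0.0088,0],1],[[0,0,0],[0.041,0.0082,0],1]]'
python3 -m jog '[[[0,0,-0.016],[0,0,0],1],[[0,0,0],[0,0,0],1],[[0,0,0],[0,0,0],1]]'
python3 - <<'E'
from h import *
s=r.sense();c=cam('wrist',s);im=r.grab_frame('wrist')[:,:,::-1].copy();cv2.imwrite('pics/w13.png',im)
u,v=proj(c,[596,227,30])[0];print(u,v)
hsv=cv2.cvtColor(im,cv2.COLOR_BGR2HSV);m=(im.max(2)>110).astype(np.uint8)*255;m=cv2.morphologyEx(m,cv2.MORPH_OPEN,np.ones((3,3)))
for k in cv2.findContours(m,cv2.RETR_EXTERNAL,cv2.CHAIN_APPROX_NONE)[0]:
    if cv2.contourArea(k)>2000:
        z=30 if cv2.pointPolygonTest(k,(float(u),float(v)),False)>0 else 9
        p=hit(c,k[:,0],z)[:,:2].astype(np.float32);print(cv2.boundingRect(k),cv2.minAreaRect(p),z)
rel([596,227,60],1.372)
E
```

```text
clock: 25.7
eef_pos: [596.0, 228.6, 206.5]
tcp_rot: [-3.139, 0.001, 1.357]
contact_force: [0.1, 0.5, -0.6]
opening: 1.003
grasp_force: 0.0
clock: 26.0
eef_pos: [595.2, 225.2, 207.1]
tcp_rot: [-3.139, 0.002, 1.371]
contact_force: [-0.8, -0.1, 0.1]
opening: 0.998
grasp_force: 0.0
275.07020723465524 184.80827354279313
(151, 334, 70, 71) ((456.96484375, 35.885108947753906), (60.819419860839844, 80.96080017089844), 10.99581527709961) 9
(236, 119, 78, 127) ((595.3665771484375, 226.48886108398438), (110.3255615234375, 63.97520065307617), 78.9017105102539) 30
(0, 82, 87, 171) ((387.7745361328125, 275.0752258300781), (149.82192993164062, 82.4906997680664), 70.86618041992188) 9
(421, 0, 112, 123) ((779.7072143554688, 302.0052490234375), (67.46925354003906, 102.94965362548828), 12.421897888183594) 9
now [595.4 225.  207.5] [-3.140e+00  1.000e-03  1.371e+00] shift [0.0022 0.0004 0.1475] turn [-0.002  0.001 -0.001] shift after turn [0.0021 0.0002 0.1475]
```

```bash
python3 -m jog '[[[0,0,-0.005],[0.0015,0.0002,0.03],1],[[0,0,0],[0,0,0.04],1],[[0,0,0],[0,0,0.04],1],[[0,0,0],[0,0,0.04],1],[[0,0,0],[0,0,0.02],1],[[0,0,0],[0,0,0.004],1],[[0,0,0],[0,0,0],1],[[0,0,0],[0,0,0],0.6],[[0,0,0],[0,0,0],-1],[[0,0,0],[0,0,0],-1],[[0,0,0],[0,0,0],-1],[[0,0,0],[0,0,0],-1]]' 60
python3 -m jog '[[[0,0,0],[0,0,0],-1],[[0,0,0],[0,0,0],-1]]'
```

```text
clock: 27.25
eef_pos: [598.0, 227.9, 36.7]
tcp_rot: [3.139, -0.001, 1.377]
contact_force: [-0.7, -2.1, 5.5]
opening: 0.73
grasp_force: 66.3
clock: 27.45
eef_pos: [598.0, 228.0, 36.7]
tcp_rot: [3.139, -0.001, 1.377]
contact_force: [-0.7, -1.0, 5.8]
opening: 0.728
grasp_force: 66.3
```

```bash
python3 -m jog '[[[0,0,0],[0,0,-0.01],-1],[[0,0,0],[0,0,-0.03],-1],[[0,0,0],[0,0,-0.04],-1],[[0,0,0],[0,0,-0.04],-1],[[0,0,0],[0,0,-0.04],-1],[[0,0,0],[-0.01,-0.025,0],-1],[[0,0,0],[-0.015,-0.035,0],-1],[[0,0,0],[-0.015,-0.035,0],-1],[[0,0,0],[-0.015,-0.035,0],-1],[[0,0,0],[-0.015,-0.035,0],-1],[[0,0,0],[-0.015,-0.035,0],-1],[[0,0,0],[-0.01,-0.025,0],-1]]'
python3 -m jog '[[[0,0,0],[0,0,0],-1],[[0,0,0.14],[0,0,0],-1],[[0,0,0],[0,0,0],-1],[[0,0,0],[0,0,0],-1],[[0,0,0],[0,0,0],-1]]'
python3 - <<'E'
from h import *
s=r.sense();c=cam('wrist',s);im=r.grab_frame('wrist')[:,:,::-1].copy();cv2.imwrite('pics/w14.png',im);np.save('w14.npy',{'s':s},allow_pickle=True)
print(proj(c,[379,278,9]))
m=(im.max(2)>100).astype(np.uint8)*255;m=cv2.morphologyEx(m,cv2.MORPH_OPEN,np.ones((3,3)))
for k in cv2.findContours(m,cv2.RETR_EXTERNAL,cv2.CHAIN_APPROX_NONE)[0]:
    if cv2.contourArea(k)>2000:
        p=hit(c,k[:,0],9)[:,:2].astype(np.float32);print(cv2.boundingRect(k),cv2.minAreaRect(p))
rel([379,278,190],1.235)
E
```

```text
clock: 28.65
eef_pos: [355.3, 177.1, 195.2]
tcp_rot: [3.141, -0.0, 1.377]
contact_force: [0.4, 0.4, -1.6]
opening: 0.729
grasp_force: 66.3
clock: 29.15
eef_pos: [358.2, 178.0, 194.8]
tcp_rot: [3.141, -0.0, 1.239]
contact_force: [0.0, 0.3, -1.5]
opening: 0.73
grasp_force: 66.3
[[257.70041669  60.27485988]]
(157, 164, 312, 231) ((360.17572021484375, 65.89781188964844), (249.5220489501953, 307.50592041015625), 71.49409484863281)
(0, 47, 67, 92) ((194.38995361328125, 314.25738525390625), (68.73894500732422, 55.57451248168945), 66.43939971923828)
(187, 0, 163, 162) ((384.1242370605469, 256.1017761230469), (122.4384765625, 130.30189514160156), 70.97164916992188)
now [358.  177.9 194.6] [ 3.141 -0.     1.239] shift [ 0.1014 -0.0128  0.0046] turn [ 0.    -0.     0.004] shift after turn [ 0.1014 -0.0132  0.0046]
```

Run:
```python
from h import *
s=np.load('w14.npy',allow_pickle=True).item()['s'];c=cam('wrist',s);im=cv2.imread('pics/w14.png')
m=(im.max(2)>100)
for v in (10,40,60,80,100,120,140,150,155,160):
    x=np.where(m[v,150:400])[0]+150; runs=np.split(x,np.where(np.diff(x)>1)[0]+1);print(v,[(q[0],q[-1]) for q in runs if len(q)>3],[np.round(hit(c,[(q[0],v),(q[-1]+1,v)],9)[:,:2]).tolist() for q in runs if len(q)>60])
a=np.array([np.cos(1.237),np.sin(1.237)]);
for u in (220,260,300):
    v=np.where(m[:163,u])[0].max();p=hit(c,(u,v+1),9)[0,:2];print(u,v,p,'center est along',p@a+74)
print('t of (379,278):',np.array([379,278])@a, 'perp',np.array([379,278])@[a[1],-a[0]])
for v in (60,80,100,120,140):
    x=np.where(m[v,185:350])[0]+185;h=hit(c,[(x[0],v),(x[-1]+1,v)],9)[:,:2];print(v,h@[a[1],-a[0]])
```

```text
10 [(np.int64(188), np.int64(323))] [[[341.0, 329.0], [439.0, 295.0]]]
40 [(np.int64(190), np.int64(322))] [[[334.0, 309.0], [432.0, 275.0]]]
60 [(np.int64(191), np.int64(321))] [[[329.0, 295.0], [427.0, 262.0]]]
80 [(np.int64(192), np.int64(320))] [[[324.0, 281.0], [422.0, 248.0]]]
100 [(np.int64(194), np.int64(319))] [[[320.0, 267.0], [417.0, 233.0]]]
120 [(np.int64(195), np.int64(318))] [[[314.0, 252.0], [411.0, 218.0]]]
140 [(np.int64(196), np.int64(318))] [[[309.0, 236.0], [407.0, 202.0]]]
150 [(np.int64(197), np.int64(317))] [[[306.0, 228.0], [403.0, 195.0]]]
155 [(np.int64(225), np.int64(316))] [[[327.0, 216.0], [401.0, 191.0]]]
160 [(np.int64(198), np.int64(350))] [[[304.0, 220.0], [428.0, 177.0]]]
220 161 [320.89616821 212.23386452] center est along 379.65560005352614
260 161 [353.3396309  201.04474032] center est along 379.71357768348673
300 161 [385.78273477 189.85573987] center est along 379.77155467223844
t of (379,278): 386.82848163416264 perp 266.9994865100086
60 [214.38922141 317.71982786]
80 [214.161176   317.54880458]
100 [214.74023716 317.37219687]
120 [214.5104478  317.18972668]
140 [214.27290185 317.8431175 ]
```

```bash
python3 -m jog '[[[0,0,0],[0.034,-0.0046,0],-1],[[0,0,0],[0.034,-0.0046,0],-1],[[0,0,0],[0.033,-0.0046,0],-1],[[0,0,0],[0,0,0.03],-1],[[0,0,0],[0,0,0.04],-1],[[0,0,0],[0,0,0.04],-1],[[0,0,0],[0,0,0.02],-1],[[0,0,0],[0,0,0.01],-1],[[0,0,0],[0,0,0.008],-1],[[0,0,0],[0,0,0],-1],[[0,0,0],[0,0,0],-1]]'
```

```text
clock: 30.3
eef_pos: [378.4, 278.2, 47.3]
tcp_rot: [3.141, -0.001, 1.237]
contact_force: [-0.5, 0.2, -1.2]
opening: 0.732
grasp_force: 66.2
```

```bash
python3 -m jog '[[[0,0,0],[0,0,0.003],-1],[[0,0,0],[0,0,0.003],-1],[[0,0,0],[0,0,0],-1],[[0,0,0],[0,0,0],-1]]'; python3 -m jog '[[[0,0,0],[0,0,0.001],-1],[[0,0,0],[0,0,0],-1],[[0,0,0],[0,0,0],-1]]'
```

```text
clock: 30.7
eef_pos: [377.8, 277.8, 40.6]
tcp_rot: [3.142, -0.0, 1.237]
contact_force: [-1.0, 0.0, -1.3]
opening: 0.731
grasp_force: 66.3
clock: 31.0
eef_pos: [377.9, 277.9, 39.7]
tcp_rot: [3.141, -0.0, 1.237]
contact_force: [-1.2, -0.4, 4.1]
opening: 0.733
grasp_force: 67.0
```

Contact with the tray floor, so I release, rise, and take a final check.

```bash
python3 -m jog '[[[0,0,0],[0,0,0],0.6],[[0,0,0],[0,0,0],0.8],[[0,0,0],[0,0,0],1],[[0,0,0],[0,0,0],1],[[0,0,0],[0,0,-0.01],1],[[0,0,0],[0,0,-0.03],1],[[0,0,0],[0,0,-0.04],1],[[0,0,0],[0,0,-0.04],1],[[0,0,0],[0,0,-0.04],1],[[0,0,0],[0,0,-0.03],1],[[0,0,0],[0,0,0],1],[[0,0,0],[0,0,0],1]]'
python3 - <<'E'
from h import *
s=r.sense();c=cam('wrist',s);w=r.grab_frame('wrist')[:,:,::-1];a=r.grab_frame('scene')[:,:,::-1];b=r.grab_frame('side')[:,:,::-1]
z=lambda i:cv2.resize(i,(400,300),interpolation=cv2.INTER_CUBIC)
cv2.imwrite('pics/fin.png',np.vstack([np.hstack([z(w),z(a[140:320,140:440])]),np.hstack([z(b),z(b[80:380,200:360])])]))
E
```

```text
clock: 32.2
eef_pos: [377.9, 277.9, 230.4]
tcp_rot: [3.14, -0.002, 1.237]
contact_force: [0.6, -0.6, -1.0]
opening: 0.997
grasp_force: 0.0
```

View pics/fin.png

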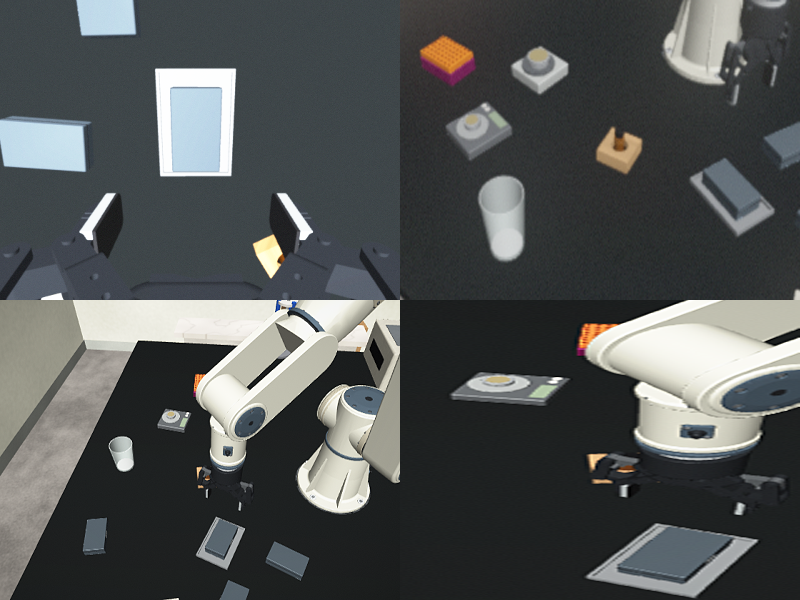

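The final mosaic shows the box flat inside the tray at wrist tile (195,130). In the scene tile the vial is upright in its hole (620,145), the small dish is on the pan (472,122), and the large dish is on the plate (540,57). The beaker and tip rack show no visible movement.

```bash
python3 -c "
from rig import r
print(r.sign_off())"
```

```text
the job is handed in; nothing more can be done
None
```

I handed the job in after about 32 s on the robot clock: the last camera check showed the vial, both dishes and the slide box on their stations, with no visible movement of the beaker or tip rack; the sign-off returned no verdict.

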